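# Pop a honey jar out of the buffet dispenser and stop it on the track

### The job

Press the red key of the jar dispenser down with one finger, and with the other finger, standing in the track, stop the honey jar that the spring shoots out, before it slides off the open end: it must come to rest upright, completely past the gate and still wholly on the track. Finish while holding it there, the finger still touching the jar (the key may stay pressed or be let go). Do not lift the jar, and leave the spare jars and the other buffet things where they are.

Things in the scene. Friction and masses are not known exactly. Their poses are not given: they have to be found in the camera images.
- dispenser: Low spring dispenser for small jars, fixed: grey base 310 x 200 mm, 8 mm thick; white spring housing at its closed end, x = 127 to 221 mm, 60 mm high. z up, x along the track towards the closed end, y to the red key's side; origin at table level on the track's centre line. The jar waits at x = 95 mm, y = 0 between the orange pusher and the yellow gate, and is shot towards -x.
- track_end (a point): Open end of the track: centre of the floor's edge, x = -70 mm, 25 mm above the table. The level, slippery steel track is 53 mm wide between two clear walls 4 mm thick, whose tops are 16 mm above the floor (outer faces at y = +-30.5 mm).
- gate (a point): Top of the yellow gate in front of the waiting jar: 6 mm thick (x = 65 to 71 mm), 30 mm wide, 7.5 mm above the track floor. It is one piece with the red key and sinks below the floor, freeing the jar, when the key is about 8 mm down.
- pusher (a joint): Travel of the orange spring pusher behind the jar, towards the open end: 0 = loaded, 0.17 m = fully out. Pushes with about 1 N (0.4 N fully out), so a freed jar runs at some 0.3 to 0.5 m/s and is over the open end in about 0.6 s; a jar that is stopped goes on being pushed.
- key_top (a point): Centre of the top of the red key, a plate 36 mm along the dispenser's x and 28 mm along its y, 10 mm thick, beside the track at x = -12, y = 55 mm. Its top is 46 mm above the table when up, 34 mm when fully down; then a fingertip in the track at the same height is 9 mm above the track floor.
- key (a joint): Travel of the red key, straight down: 0 = up, 0.012 m = fully down. It takes about 2 N to start and 4.5 N at the bottom, and springs back up.
- stop_place (a point): Point on the track floor's centre line, 55 mm across from the key's centre (x = -12, y = 0 mm, 25 mm above the table). A finger standing here stops the jar past the gate: the jar's centre then lies about 34 mm from the finger's centre, towards +x.
- jar: The honey jar to pop and stop: amber glass, white lid, 48 mm across, 42 mm tall, about 90 g, origin at the centre of its underside. Past the gate and wholly on the track means its centre lies between x = -46 mm and x = +41 mm in the dispenser's frame.
- spare_a: Bystander: spare jam jar with yellow lid on the dispenser's base, on the side away from the key, 48 mm across, 42 mm tall, about 90 g, origin at the centre of its underside.
- spare_b: Bystander: second spare jar with yellow lid on the dispenser's base, farther back, 48 mm across, 42 mm tall, about 90 g, origin at the centre of its underside.
- mustard: Bystander: yellow mustard bottle, 64 mm across, 150 mm tall, origin at the centre of its underside.
- cup: Bystander: red cup, 80 mm across, 95 mm tall, origin at the centre of its underside.
- plates: Bystander: stack of white plates, 210 mm across, 34 mm tall, origin at the centre of its underside.
- spoon: Bystander: black-handled serving spoon lying on the table along its own x axis, handle to -x.
There are look-alikes about, which are no part of the job. Of the things that look like the jar, the middle-sized one is meant.

How it is judged:
By the outcome, as a careful person would: the job done as asked, in the order asked, and still so for the second after the job is handed in, while the arm keeps its last pose, push and grip.
It also fails if it takes over 32 s, if anything falls off the work surface, if the arm or the gripper's body presses on something with over 40 N, if the wrist force passes 120 N, or if a joint passes its speed limit or range.

### The arm

A 6-joint arm with a two-finger parallel gripper is mounted at the origin on the work surface. World frame = base frame: x ahead of the robot, y to its left, z up, the work surface at z = 0. Lengths are in m, angles in rad, forces in N, time in s.
With the tool pointing down it reaches from about 0.375 to 0.75 m from the base axis. Payload 9 kg.
Tool frame: the origin (TCP) lies at the very end of the fingers, on their centre line; the grasp point (between the pads) lies 19 mm behind it; z points along the fingers, y is the line along which they close (so a half turn about z gives the same grasp; the last joint's range is limited). The gripper opens to 85 mm and grips with 20 to 120 N. Pads are 22 mm wide; open, the fingers measure 114 mm over their backs; the gripper's body (76 mm by 85 mm) begins 54 mm behind the grasp point. The pads swing forward as they close: fully open they stand 13 mm farther back than shut.
Start: joints at [0.955, 0.104, 0.097, 1.564, 0, 1.353], TCP at [0.232, 0.553, 0.21] pointing down, gripper open.
Joint ranges: [-2.99, 2.99], [-0.84, 1.86], [-1.1, 1.16], [-1.84, 2.11], [-1.51, 1.56], [-3.14, 3.14]. Speed limits (rad/s): [2.22, 2.22, 2.57, 3.14, 3.14, 3.14].

### API

Orientations are given as a 3x3 rotation matrix whose columns are the frame's x, y, z axes.
In Python, from cell import get_obs, snapshot, get_calibration, close_job, silhouettes, place_of gives the robot as it stands.
- The arm moves only by the tool send_rows, never from a script. Its argument "plan" is a list of rows, each an object with "slide": the shift along the world's x, y, z in cm, a list of three; "dr": the turn, a rotation vector about the world's x, y, z in degrees, a list of three; "gripper": the opening, from -1 (shut) to 1 (fully open). A call has 1 to 20 rows; each row is the pose to reach, as a shift and turn from the pose commanded when the call began; what a row does not reach only later rows make up. A row lasts 1/12 s, in which the tool goes at most 41.7 mm and 7.16 degrees, less where a joint would pass 70% of its speed; a pose out of reach is approached as far as the arm can. A call with a gripper value outside its range is refused whole. The fingers move at their own pace and stop on an object; the grip force is fixed at half the most. Time passes only in rows, so rows that repeat a pose let the fingers close. It gives the time, the measured TCP pose, the force, the opening and the grip force at its end, in the units of the state.
- get_obs(): the state, without advancing time (a new reading comes with each control period).
- snapshot(name): name is "side" or "top" or "wrist"; returns (picture, depth): 384x512x3 uint8, red, green, blue; 384x512 float32, m along the optical axis (not along the pixel's ray), 0 where there is no reading.
- get_calibration(name): a dict with "mtx" (3x3 intrinsics, pixels), "extrinsics" (4x4, takes a point from camera to world coordinates). Camera axes: x right, y up, looking along -z (the intrinsics and any distortion apply to the point x, -y, -z); pixel columns grow to the right and rows downward; lengths in m; the calibration is good to about 2 mm. A picture is of the moment at which its call begins: read the wrist's pose just before it. get_calibration takes no time and is no camera call; for the wrist camera it gives the pose at the moment of the call.
- close_job(): hands the job in; it is judged then, once.
Trained networks look in the newest picture that a camera, given by its name, has taken for a name from the list of things; names that differ only in an ending like _2 or _b are one class to them, and where a whole thing is asked for, a point or a joint stands for the part that bears it (a point fixed in the world has none). Each returns a list of dicts, best first, with "p" (0 to 1); they miss things now and then, are a little off and sometimes report something else, mostly with a low value. They report only what shows in the picture. A call takes as long as a camera call. They do not tell look-alikes from the thing itself.
- silhouettes(camera, label): "mask" (384x512 bool, what is visible of it).
- place_of(camera, label): "centre" ([x, y, z] in m, in world coordinates, good to about 4 mm: a listed point, or the origin of a listed thing).
The state is a dict: "clock": time; "joints": joint angles; "joint_velocities": joint speeds; "tau": joint torques, N m; "eef_pos": TCP position; "tool_rot": TCP orientation; "contact_force": force on the tool from outside, world axes, zero at the start; "torque": the same for the moment, N m; "opening": finger opening in m; "grasp_force": force on a finger pad.
Only numpy, scipy, OpenCV 4.12 (cv2) and the standard library are available. Lean on these libraries where they do the work, as an engineer would, in place of code of your own. Each camera call takes 0.05 s, during which the arm holds its last target. There are 200 camera calls.

## Working session

There is one attempt and no reset: what is moved stays moved. The work goes in short steps, Python scripts to look and compute and a tool call to move; the robot and the scene stay as the last step left them, time stands still between calls to the robot, and variables do not carry over. Pictures are saved under pics/ and viewed, at most 10 in all, crops included, and the job is handed in when it is done.

Besides the shell and the picture viewer there is one more tool, called after "Request:" as name(argument=value, ...), one argument or row to a line, values as JSON. send_rows: Moves the arm, as the interface text tells. Its arguments: {"type":"object","properties":{"plan":{"type":"array","items":{"type":"object","properties":{"slide":{"type":"array","items":{"type":"number"}},"dr":{"type":"array","items":{"type":"number"}},"gripper":{"type":"number"}}}}},"required":["plan"]}

```bash
mkdir -p pics
python3 - <<'E'
from cell import *
import cv2,numpy as np
o=get_obs(); print({k:np.round(v,3).tolist() for k,v in o.items()})
ims=[]
for c in ("top","side"):
    p,d=snapshot(c); cv2.imwrite(f"pics/{c}0.png",p[:,:,::-1]); np.save(f"pics/{c}d.npy",d)
    for l in ("dispenser","track_end","gate","key_top","stop_place","jar","spare_a","pusher"):
        try:
            r=place_of(c,l); print(c,l,[(round(x["p"],2),np.round(x["centre"],3).tolist()) for x in r[:4]])
        except Exception as e: print(c,l,e)
print(get_obs()["clock"])
E
```

```text
{'clock': 0.0, 'joints': [0.955, 0.105, 0.096, 1.564, -0.0, 1.353], 'joint_velocities': [-0.001, -0.0, -0.0, -0.0, 0.0, 0.001], 'tau': [0.002, -55.693, 50.365, 0.017, -0.0, -0.0], 'eef_pos': [0.232, 0.553, 0.209], 'tool_rot': [[-0.922, 0.387, -0.001], [0.387, 0.922, -0.001], [0.0, -0.001, -1.0]], 'contact_force': [0.142, -0.856, -0.41], 'torque': [0.006, 0.014, -0.013], 'grasp_force': 0.0, 'opening': 0.086}
top dispenser []
top track_end [(0.87, [0.448, 0.121, 0.023])]
top gate [(0.6, [0.589, 0.104, 0.032])]
top key_top [(0.44, [0.518, 0.168, 0.047])]
top stop_place [(0.72, [0.507, 0.113, 0.022])]
top jar [(0.97, [0.577, -0.099, -0.002]), (0.53, [0.612, 0.102, 0.023])]
top spare_a [(0.83, [0.599, 0.02, 0.006])]
top pusher it knows: cup, dispenser, gate, jar, key_top, mustard, plates, spare, spoon, stop_place, track_end
side dispenser [(0.96, [0.518, 0.114, -0.001])]
side track_end [(0.6, [0.452, 0.122, 0.025])]
side gate [(0.61, [0.583, 0.105, 0.034])]
side key_top []
side stop_place [(0.83, [0.509, 0.112, 0.023])]
side jar [(0.74, [0.639, 0.259, -0.002]), (0.67, [0.578, -0.106, -0.004]), (0.6, [0.61, 0.103, 0.03])]
side spare_a [(0.72, [0.672, 0.009, 0.012]), (0.62, [0.598, 0.018, 0.007])]
side pusher it knows: cup, dispenser, gate, jar, key_top, mustard, plates, spare, spoon, stop_place, track_end
0.8
```

View pics/top0.png

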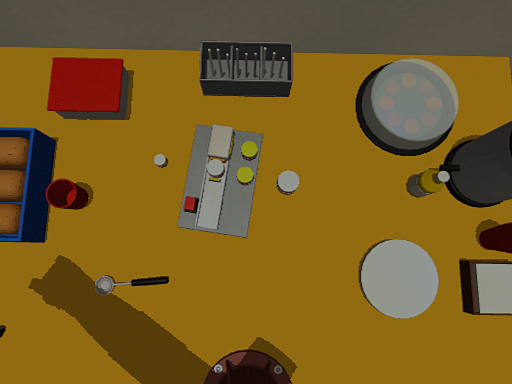

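View pics/side0.png

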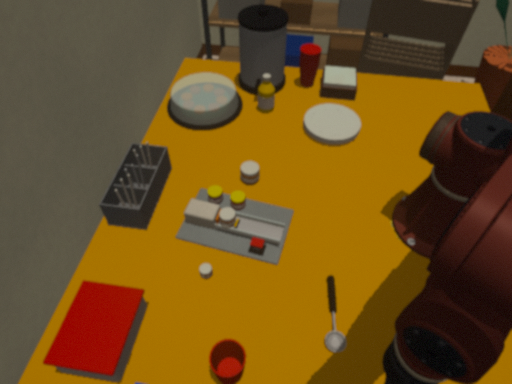

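The top view shows the dispenser around (220,180). The red key is at (190,204), and the loaded white-lid jar at (215,168) is the middle-sized one. The large look-alike is at (289,181) and the small one at (160,160). Nothing tall stands near the work area, so I'll move above it.

Request:
send_rows(
  plan=[
    {"slide": [27.7, -41.1, 0], "dr": [0, 0, 16], "gripper": -0.05},
    {"slide": [27.7, -41.1, 0], "dr": [0, 0, 16], "gripper": -0.05},
    {"slide": [27.7, -41.1, 0], "dr": [0, 0, 16], "gripper": -0.05},
    {"slide": [27.7, -41.1, 0], "dr": [0, 0, 16], "gripper": -0.05},
    {"slide": [27.7, -41.1, 0], "dr": [0, 0, 16], "gripper": -0.05},
    {"slide": [27.7, -41.1, 0], "dr": [0, 0, 16], "gripper": -0.05},
    {"slide": [27.7, -41.1, 0], "dr": [0, 0, 16], "gripper": -0.05},
    {"slide": [27.7, -41.1, 0], "dr": [0, 0, 16], "gripper": -0.05},
    {"slide": [27.7, -41.1, 0], "dr": [0, 0, 16], "gripper": -0.05},
    {"slide": [27.7, -41.1, 0], "dr": [0, 0, 16], "gripper": -0.05},
    {"slide": [27.7, -41.1, 0], "dr": [0, 0, 16], "gripper": -0.05},
    {"slide": [27.7, -41.1, 0], "dr": [0, 0, 16], "gripper": -0.05},
    {"slide": [27.7, -41.1, 0], "dr": [0, 0, 16], "gripper": -0.05},
    {"slide": [27.7, -41.1, 0], "dr": [0, 0, 16], "gripper": -0.05},
    {"slide": [27.7, -41.1, 0], "dr": [0, 0, 16], "gripper": -0.05},
    {"slide": [27.7, -41.1, 0], "dr": [0, 0, 16], "gripper": -0.05},
    {"slide": [27.7, -41.1, 0], "dr": [0, 0, 16], "gripper": -0.05},
    {"slide": [27.7, -41.1, 0], "dr": [0, 0, 16], "gripper": -0.05},
  ],
)

```text
clock: 2.3
eef_pos: [0.509, 0.1433, 0.2102]
tool_rot: [[-0.993, 0.116, 0.0], [0.116, 0.993, 0.0], [-0.0, 0.0, -1.0]]
contact_force: [-0.0, 0.1, 0.4]
opening: 0.0405
grasp_force: 0.0
```

```bash
cat > h.py <<'E'
from cell import *
import cv2,numpy as np
def world(c,rows,cols,d,T=None):
    k=get_calibration(c); M=k["mtx"]; T=np.array(k["extrinsics"]) if T is None else T
    z=d[rows,cols]; x=(cols-M[0,2])/M[0,0]*z; y=(rows-M[1,2])/M[1,1]*z
    return (T@np.c_[x,-y,-z,np.ones_like(z)].T).T[:,:3]
E
python3 - <<'E'
from h import *
o=get_obs(); print({k:np.round(o[k],4).tolist() for k in ("clock","joints","eef_pos","tool_rot","opening","contact_force")})
print(get_calibration("wrist"))
p,d=snapshot("wrist"); cv2.imwrite("pics/w1.png",p[:,:,::-1]); np.savez("pics/w1.npz",p=p,d=d,T=get_calibration("wrist")["extrinsics"])
for l in ("dispenser","track_end","gate","key_top","stop_place","jar","spare_a"):
    print(l,[(round(x["p"],2),np.round(x["centre"],4).tolist()) for x in place_of("wrist",l)[:4]])
E
```

```text
{'clock': 2.3, 'joints': [0.0266, -0.1138, -0.1196, 1.5647, 0.0002, 0.1433], 'eef_pos': [0.509, 0.1433, 0.2102], 'tool_rot': [[-0.9932, 0.1164, 0.0003], [0.1164, 0.9932, 0.0002], [-0.0003, 0.0002, -1.0]], 'opening': 0.0405, 'contact_force': [-0.0496, 0.0697, 0.4474]}
{'mtx': array([[286.60202145,   0.        , 253.2069092 ],
       [  0.        , 286.60202145, 193.18524426],
       [  0.        ,   0.        ,   1.        ]]), 'extrinsics': array([[ 0.11718174, -0.94522039, -0.30467498,  0.43138847],
       [ 0.99310974,  0.111908  ,  0.03478003,  0.15228702],
       [ 0.00122078, -0.30665128,  0.95182115,  0.37441771],
       [ 0.        ,  0.        ,  0.        ,  1.        ]])}
dispenser [(0.86, [0.5161, 0.11, 0.0024])]
track_end [(0.85, [0.4469, 0.1216, 0.0267]), (0.65, [0.5101, 0.1694, 0.0478])]
gate [(0.92, [0.5865, 0.1017, 0.0332])]
key_top [(0.89, [0.5124, 0.1709, 0.0454])]
stop_place [(0.72, [0.5065, 0.1124, 0.0259])]
jar [(0.94, [0.6413, 0.2633, 0.0022]), (0.63, [0.6082, 0.097, 0.029]), (0.62, [0.5724, -0.1055, -0.0032])]
spare_a [(0.89, [0.5962, 0.0171, 0.0107]), (0.45, [0.671, 0.0059, 0.0062])]
```

View pics/w1.png

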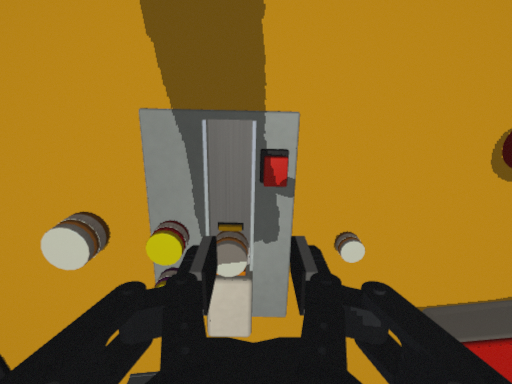

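The wrist view shows the red key at (275,168), the track between the walls at columns 207–254, the gate at (230,227) and the jar behind it at (231,250). Next I'll refine the pose from the pixels.

Run:
```python
from h import *
f=np.load("pics/w1.npz"); p,d,T=f["p"].astype(int),f["d"],f["T"]
a=np.deg2rad(-6.7); ex=np.array([np.cos(a),np.sin(a)]); ey=np.array([-ex[1],ex[0]])
m=(p[...,0]>150)&(p[...,1]<60)&(p[...,2]<60); m[:, :240]=0; m[:,310:]=0; m[220:]=0
r,c=np.nonzero(m); P=world("wrist",r,c,d,T); P=P[(P[:,2]>.042)&(P[:,2]<.052)]
print("key z",np.median(P[:,2]),"n",len(P)); rect=cv2.minAreaRect((P[:,:2]*1000).astype(np.float32)); print(rect)
# base outline: grey plate, project onto z=.008 plane
g=(abs(p[...,0]-p[...,2])<25)&(p.max(2)>60)
r,c=np.nonzero(g[:, :]); P=world("wrist",r,c,d,T)
b=(abs(P[:,2]-.008)<.005)&(P[:,0]>.40)&(P[:,0]<.60)&(abs(P[:,1]-.11)<.14)
B=P[b][:,:2]; 
s=B@ex; t=B@ey
edges=[]
for s0 in np.arange(s.min()+.01,s.max()-.01,.01):
    q=abs(s-s0)<.003
    if q.sum()>5: edges.append((s0,t[q].min(),t[q].max()))
E=np.array(edges); print(np.round(E,4)); print("x min pct",np.percentile(s,[0.1,1,2]))
# walls: points z~.041 ; floor z~.025
r,c=np.nonzero(d>0);P=world("wrist",r,c,d,T)
Q=P[(abs(P[:,2]-.041)<.004)&(P[:,0]>.44)&(P[:,0]<.57)&(abs(P[:,1]-.115)<.045)]
for s0 in (.45,.47,.5,.53):
    q=abs(Q[:,:2]@ex-(s0-.013))<.006; tt=np.sort((Q[:,:2]@ey)[q]); print(s0,np.histogram(tt,np.arange(.12,.22,.005)))if 0 else print(s0,len(tt), np.round(tt[::max(1,len(tt)//12)],4))
F=P[(abs(P[:,2]-.025)<.004)&(P[:,0]>.42)&(P[:,0]<.55)&(abs(P[:,1]-.115)<.045)]
s=F[:,:2]@ex;t=F[:,:2]@ey;print("floor z",np.median(F[:,2]),"t",np.percentile(t,[1,5,50,95,99]),"s min",np.percentile(s,[.2,1]))
print("eef",np.dot(get_obs()["eef_pos"][:2],ex),np.dot(get_obs()["eef_pos"][:2],ey))
```

```text
key z 0.04637431388125235 n 326
((512.9847412109375, 173.21519470214844), (18.8591251373291, 31.55811882019043), 83.43592834472656)
[[0.4302 0.0615 0.2574]
 [0.4402 0.0612 0.2579]
 [0.4502 0.0605 0.2572]
 [0.4602 0.0606 0.2574]
 [0.4702 0.0603 0.2569]
 [0.4802 0.0605 0.257 ]
 [0.4902 0.0598 0.2564]
 [0.5002 0.0594 0.2555]
 [0.5102 0.0596 0.256 ]
 [0.5202 0.0596 0.2551]
 [0.5302 0.0587 0.2555]
 [0.5402 0.0588 0.2545]
 [0.5502 0.0594 0.2549]
 [0.5602 0.0583 0.2552]
 [0.5702 0.0582 0.2542]
 [0.5802 0.0589 0.2182]]
x min pct [0.42020478 0.42145879 0.42264673]
0.45 77 [0.1439 0.1449 0.1453 0.1461 0.147  0.1472 0.1478 0.148  0.2016 0.2016
 0.2027 0.2039 0.2039]
0.47 80 [0.1434 0.1438 0.1448 0.1451 0.1459 0.1464 0.1472 0.1476 0.2016 0.2016
 0.2028 0.2028 0.2039 0.2039]
0.5 80 [0.1431 0.1435 0.1444 0.1449 0.1456 0.1466 0.1469 0.2004 0.2004 0.2016
 0.2016 0.2028 0.2039 0.2146]
0.53 66 [0.1426 0.1431 0.144  0.1443 0.1451 0.1455 0.146  0.1463 0.2003 0.2003
 0.2015 0.2015 0.2028 0.2028]
floor z 0.025319999345384814 t [0.14684768 0.14900625 0.17280531 0.19771895 0.19924232] s min [0.43114161 0.43225626]
eef 0.4893443027304659 0.20070522578827577
```

Current TCP matches the wanted point within about 1 mm; yaw needs about -1°. Next I'll descend to just above the key.

Request:
send_rows(
  plan=[
    {"slide": [0, 0, -4], "dr": [0, 0, -1], "gripper": -0.05},
    {"slide": [0, 0, -8], "dr": [0, 0, -1], "gripper": -0.05},
    {"slide": [0, 0, -12], "dr": [0, 0, -1], "gripper": -0.05},
    {"slide": [0, 0, -14.5], "dr": [0, 0, -1], "gripper": -0.05},
    {"slide": [0, 0, -15.2], "dr": [0, 0, -1], "gripper": -0.05},
    {"slide": [0, 0, -15.5], "dr": [0, 0, -1], "gripper": -0.05},
    {"slide": [0, 0, -15.5], "dr": [0, 0, -1], "gripper": -0.05},
    {"slide": [0, 0, -15.5], "dr": [0, 0, -1], "gripper": -0.05},
  ],
)

```text
clock: 3.37
eef_pos: [0.5109, 0.1422, 0.0573]
tool_rot: [[-0.991, 0.136, 0.003], [0.136, 0.991, 0.0], [-0.003, 0.001, -1.0]]
contact_force: [1.4, 0.2, 0.7]
opening: 0.0407
grasp_force: 0.0
```

Run:
```python
from h import *
o=get_obs(); print({k:np.round(o[k],4).tolist() for k in ("clock","eef_pos","tool_rot","opening","contact_force")})
p,d=snapshot("wrist"); q,_=snapshot("side")
a=cv2.resize(p[100:380,130:400],None,fx=1.5,fy=1.5,interpolation=cv2.INTER_CUBIC); b=cv2.resize(q[160:280,160:320],(400,300),interpolation=cv2.INTER_CUBIC)
im=np.zeros((420,810-10,3),np.uint8); im[:420,:405]=a[:420,:405]; im[:300,400:]=b; cv2.imwrite("pics/w2.png",im[:,:,::-1])
```

```text
{'clock': 3.3667, 'eef_pos': [0.5109, 0.1422, 0.0573], 'tool_rot': [[-0.9908, 0.1356, 0.003], [0.1356, 0.9908, 0.0002], [-0.003, 0.0006, -1.0]], 'opening': 0.0407, 'contact_force': [1.3722, 0.1989, 0.6779]}
```

View pics/w2.png

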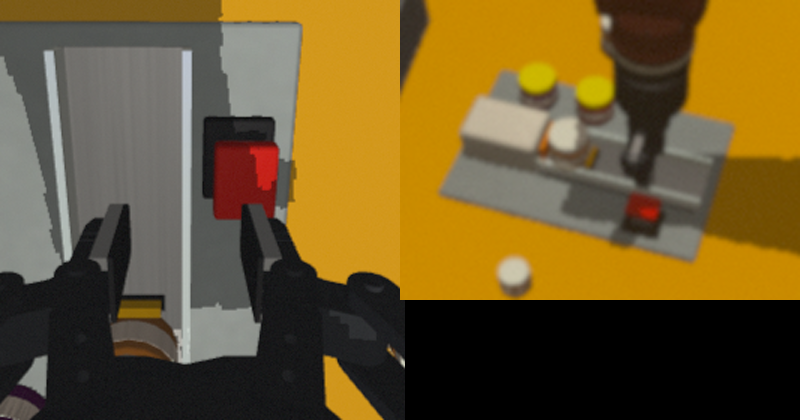

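The wrist crop shows the fingertips near (118,208) over the track and (258,208) by the key. The jar is still loaded and everything else is in place. I'll use depth to find the real tip positions relative to the key and track.

Run:
```python
from h import *
T=np.array(get_calibration("wrist")["extrinsics"]); o=get_obs(); p,d=snapshot("wrist"); p=p.astype(int)
e=np.array(o["eef_pos"]);R=np.array(o["tool_rot"])
r,c=np.nonzero(d>0);P=world("wrist",r,c,d,T);L=(P-e)@R   # tool coords
s=(p[r,c].max(1)<110)&(P[:,2]>.050)&(abs(L[:,0])<.03)&(L[:,2]>-.03)
for sg in (-1,1):
    q=L[s&(L[:,1]*sg>.01)&(L[:,1]*sg<.05)]
    print(sg,len(q),"min",np.round(q.min(0),4),"max",np.round(q.max(0),4),"p",np.round(np.percentile(q,[2,50,98],axis=0),4).tolist())
# key and walls in tool coords
m=(p[r,c,0]>80)&(p[r,c,1]<40)&(p[r,c,2]<40)&(abs(P[:,2]-.046)<.004)&(abs(L[:,0])<.04)&(abs(L[:,1])<.07)
q=L[m];print("key",len(q),np.round(np.percentile(q,[1,99],axis=0),4).tolist(),"z",np.median(P[m][:,2]))
w=(abs(P[:,2]-.041)<.003)&(L[:,0]>.0)&(L[:,0]<.06)&(abs(L[:,1])<.07)&(p[r,c].min(1)>120)
for lo in (0,.015,.03,.045):
    q=L[w&(L[:,0]>lo)&(L[:,0]<lo+.015)]; y=q[:,1]; 
    if len(y): print(lo,[np.round(np.percentile(y[z],[5,50,95]),4).tolist() for z in (y<0,y>0) if (z).any()])
```

```text
-1 107 min [-0.0119 -0.032  -0.03  ] max [ 0.0108 -0.0199 -0.0226] p [[-0.0108, -0.0266, -0.0299], [0.0057, -0.0202, -0.0281], [0.0107, -0.02, -0.0228]]
1 98 min [-0.0115  0.0203 -0.0299] max [ 0.011   0.0303 -0.0236] p [[-0.0106, 0.0204, -0.0298], [0.0048, 0.0205, -0.0278], [0.0106, 0.0264, -0.0237]]
key 1836 [[-0.0151, 0.0134, 0.0097], [0.0187, 0.0399, 0.0137]] z 0.04622566779469538
0 [[-0.0581, -0.0558, -0.0], [0.0006, 0.0016, 0.0027]]
0.015 [[-0.0579, -0.0555, -0.0], [0.0006, 0.0019, 0.0026]]
0.03 [[-0.058, -0.0556, -0.0], [0.0006, 0.0013, 0.0026]]
0.045 [[-0.0578, -0.0558, -0.0004], [0.0, 0.0013, 0.0025]]
```

Run:
```python
from h import *
T=np.array(get_calibration("wrist")["extrinsics"]); o=get_obs(); p,d=snapshot("wrist")
e=np.array(o["eef_pos"]);R=np.array(o["tool_rot"])
for c in (203,208,213,297,302,307):
    r=np.arange(228,290,4); P=world("wrist",r,np.full_like(r,c),d,T); L=(P-e)@R*1000
    print(c,[(int(a),int(p[a,c].max()),*[int(v) for v in l]) for a,l in zip(r,L)])
k=get_calibration("wrist")["mtx"]
Ti=np.linalg.inv(T)
for y in (-.0345,-.0205,.0205,.0345):
  for z in (0,-.006,-.013,-.024):
    q=Ti@np.r_[e+R@[.011,y,z],1]; print(y,z,np.round([k[0,0]*q[0]/-q[2]+k[0,2],k[1,1]*-q[1]/-q[2]+k[1,2]]))
```

```text
203 [(228, 112, -12, -37, 31), (232, 111, -14, -37, 30), (236, 78, 9, -26, -25), (240, 67, 10, -25, -32), (244, 67, 10, -24, -36), (248, 67, 10, -24, -41), (252, 67, 10, -23, -43), (256, 66, 10, -23, -47), (260, 65, 10, -22, -51), (264, 49, 9, -22, -53), (268, 23, 10, -21, -57), (272, 29, 9, -20, -60), (276, 33, 8, -20, -60), (280, 31, 6, -20, -61), (284, 34, 4, -21, -61), (288, 32, 2, -21, -60)]
208 [(228, 107, -12, -33, 31), (232, 106, -15, -33, 31), (236, 72, 10, -23, -28), (240, 67, 10, -23, -31), (244, 66, 9, -22, -35), (248, 49, 10, -21, -39), (252, 25, 10, -21, -44), (256, 23, 10, -20, -48), (260, 24, 10, -20, -51), (264, 17, 8, -20, -51), (268, 24, 7, -20, -53), (272, 17, 5, -20, -53), (276, 21, 4, -19, -54), (280, 23, 1, -20, -53), (284, 20, 0, -20, -55), (288, 22, -1, -20, -54)]
213 [(228, 108, -12, -29, 31), (232, 108, -15, -30, 31), (236, 37, 10, -21, -27), (240, 23, 11, -20, -33), (244, 23, 10, -20, -35), (248, 17, 7, -20, -35), (252, 22, 5, -20, -35), (256, 20, 3, -20, -36), (260, 22, 2, -19, -38), (264, 22, 0, -20, -38), (268, 16, -1, -20, -39), (272, 21, -3, -20, -39)
[... 958 characters left out ...]
 -11, 36, 10), (244, 79, 10, 26, -35), (248, 66, 10, 26, -40), (252, 66, 9, 25, -43), (256, 66, 10, 24, -47), (260, 68, 10, 24, -51), (264, 66, 9, 23, -53), (268, 68, 9, 23, -57), (272, 90, 10, 22, -61), (276, 104, 8, 22, -60), (280, 71, 6, 22, -60), (284, 23, 6, 22, -63), (288, 23, 5, 22, -64)]
-0.0345 0 [197. 215.]
-0.0345 -0.006 [195. 219.]
-0.0345 -0.013 [193. 224.]
-0.0345 -0.024 [189. 232.]
-0.0205 0 [220. 215.]
-0.0205 -0.006 [219. 219.]
-0.0205 -0.013 [217. 224.]
-0.0205 -0.024 [215. 232.]
0.0205 0 [286. 215.]
0.0205 -0.006 [287. 219.]
0.0205 -0.013 [289. 224.]
0.0205 -0.024 [291. 232.]
0.0345 0 [309. 215.]
0.0345 -0.006 [311. 219.]
0.0345 -0.013 [313. 224.]
0.0345 -0.024 [317. 232.]
```

The tips sit about 24 mm behind the reported TCP and the pads look thin (y = 20–27 mm). I'll open slightly and go down in force-checked steps.

Request:
send_rows(
  plan=[
    {"slide": [0, 0, -0.3], "dr": [0, 0, 0], "gripper": 0.1},
    {"slide": [0, 0, -0.6], "dr": [0, 0, 0], "gripper": 0.1},
    {"slide": [0, 0, -0.9], "dr": [0, 0, 0], "gripper": 0.1},
    {"slide": [0, 0, -0.9], "dr": [0, 0, 0], "gripper": 0.1},
    {"slide": [0, 0, -0.9], "dr": [0, 0, 0], "gripper": 0.1},
  ],
)

```text
clock: 3.98
eef_pos: [0.5091, 0.1422, 0.0456]
tool_rot: [[-0.991, 0.136, -0.001], [0.136, 0.991, 0.0], [0.001, 0.0, -1.0]]
contact_force: [0.6, 0.1, 0.4]
opening: 0.0473
grasp_force: 0.0
```

Request:
send_rows(
  plan=[
    {"slide": [0, 0, -0.2], "dr": [0, 0, 0], "gripper": 0.1},
    {"slide": [0, 0, -0.4], "dr": [0, 0, 0], "gripper": 0.1},
    {"slide": [0, 0, -0.4], "dr": [0, 0, 0], "gripper": 0.1},
    {"slide": [0, 0, -0.4], "dr": [0, 0, 0], "gripper": 0.1},
  ],
)

```text
clock: 4.32
eef_pos: [0.5093, 0.1422, 0.0419]
tool_rot: [[-0.991, 0.136, -0.0], [0.136, 0.991, 0.0], [0.0, 0.0, -1.0]]
contact_force: [0.2, -0.8, 0.3]
opening: 0.0466
grasp_force: 0.0
```

Request:
send_rows(
  plan=[
    {"slide": [0, 0, -0.2], "dr": [0, 0, 0], "gripper": 0.1},
    {"slide": [0, 0, -0.4], "dr": [0, 0, 0], "gripper": 0.1},
    {"slide": [0, 0, -0.4], "dr": [0, 0, 0], "gripper": 0.1},
    {"slide": [0, 0, -0.4], "dr": [0, 0, 0], "gripper": 0.1},
  ],
)

```text
clock: 4.65
eef_pos: [0.5093, 0.1422, 0.0378]
tool_rot: [[-0.991, 0.136, -0.0], [0.136, 0.991, 0.0], [0.0, 0.0, -1.0]]
contact_force: [0.3, 0.3, -0.2]
opening: 0.0467
grasp_force: 0.0
```

Run:
```python
from h import *
p,d=snapshot("wrist"); q,_=snapshot("side")
a=cv2.resize(p[100:380,130:400],None,fx=1.5,fy=1.5,interpolation=cv2.INTER_CUBIC); b=cv2.resize(q[190:270,210:300],(400,356),interpolation=cv2.INTER_CUBIC)
im=np.zeros((420,800,3),np.uint8); im[:420,:405]=a[:420,:405]; im[:356,400:]=b; cv2.imwrite("pics/w3.png",im[:,:,::-1])
o=get_obs(); T=np.array(get_calibration("wrist")["extrinsics"]);e=np.array(o["eef_pos"]);R=np.array(o["tool_rot"])
print(e,o["contact_force"])
r,c=np.nonzero(d>0);P=world("wrist",r,c,d,T);L=(P-e)@R; p=p.astype(int)
m=(p[r,c,0]>80)&(p[r,c,1]<40)&(p[r,c,2]<40)&(abs(P[:,2]-.042)<.008)&(abs(L[:,0])<.04)&(abs(L[:,1])<.07)
print("key z",np.median(P[m][:,2]))
s=(p[r,c].max(1)<90)&(abs(abs(L[:,1])-.03)<.012)&(abs(L[:,0])<.012)&(L[:,2]>-.05)&(P[:,2]>.03)
for sg in (-1,1):
    t=L[s&(L[:,1]*sg>0)]; print(sg,np.round(np.percentile(t,[1,99],axis=0),4).tolist())
```

```text
[0.50944289 0.14217668 0.03803671] [ 0.05448844  0.27875523 -0.14352314]
key z 0.046429808198620956
-1 [[-0.011, -0.0366, -0.0497], [0.0108, -0.0231, -0.025]]
1 [[-0.0114, 0.0235, -0.0498], [0.0108, 0.0368, -0.0092]]
```

View pics/w3.png

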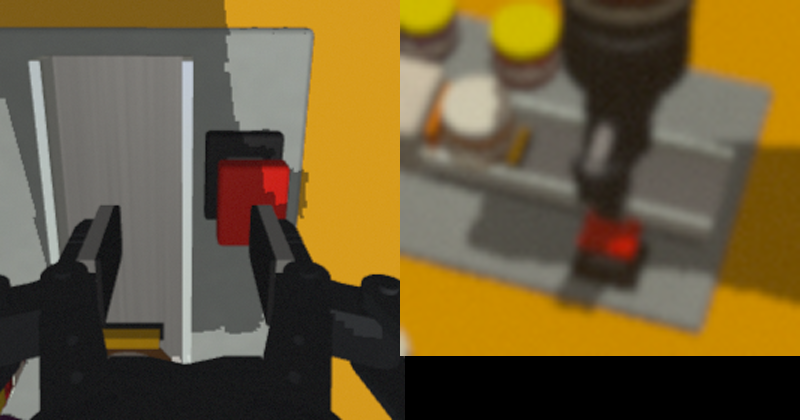

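The view shows the tips (100,208) and (260,208) still about 17 mm above the key, so contact is expected near TCP z ≈ 0.021. The jar is still waiting behind the gate.

Request:
send_rows(
  plan=[
    {"slide": [0, 0, -0.4], "dr": [0, 0, 0], "gripper": 0.1},
    {"slide": [0, 0, -0.8], "dr": [0, 0, 0], "gripper": 0.1},
    {"slide": [0, 0, -1.0], "dr": [0, 0, 0], "gripper": 0.1},
    {"slide": [0, 0, -1.0], "dr": [0, 0, 0], "gripper": 0.1},
    {"slide": [0, 0, -1.0], "dr": [0, 0, 0], "gripper": 0.1},
  ],
)

```text
clock: 5.17
eef_pos: [0.5092, 0.1422, 0.0277]
tool_rot: [[-0.991, 0.136, -0.001], [0.136, 0.991, 0.0], [0.001, 0.0, -1.0]]
contact_force: [0.7, -0.6, 0.2]
opening: 0.0471
grasp_force: 0.0
```

Request:
send_rows(
  plan=[
    {"slide": [0, 0, -0.2], "dr": [0, 0, 0], "gripper": 0.1},
    {"slide": [0, 0, -0.4], "dr": [0, 0, 0], "gripper": 0.1},
    {"slide": [0, 0, -0.4], "dr": [0, 0, 0], "gripper": 0.1},
    {"slide": [0, 0, -0.4], "dr": [0, 0, 0], "gripper": 0.1},
  ],
)

```text
clock: 5.5
eef_pos: [0.5093, 0.1422, 0.0239]
tool_rot: [[-0.991, 0.136, -0.0], [0.136, 0.991, 0.0], [0.0, 0.0, -1.0]]
contact_force: [-0.6, -0.5, -0.0]
opening: 0.0472
grasp_force: 0.0
```

Request:
send_rows(
  plan=[
    {"slide": [0, 0, -0.2], "dr": [0, 0, 0], "gripper": 0.1},
    {"slide": [0, 0, -0.4], "dr": [0, 0, 0], "gripper": 0.1},
    {"slide": [0, 0, -0.4], "dr": [0, 0, 0], "gripper": 0.1},
    {"slide": [0, 0, -0.4], "dr": [0, 0, 0], "gripper": 0.1},
  ],
)

```text
clock: 5.83
eef_pos: [0.5097, 0.1422, 0.0202]
tool_rot: [[-0.991, 0.136, 0.001], [0.136, 0.991, 0.0], [-0.0, 0.0, -1.0]]
contact_force: [0.3, 0.5, 1.4]
opening: 0.047
grasp_force: 0.8
```

Request:
send_rows(
  plan=[
    {"slide": [0, 0, -0.4], "dr": [0, 0, 0], "gripper": 0.1},
    {"slide": [0, 0, -0.8], "dr": [0, 0, 0], "gripper": 0.1},
    {"slide": [0, 0, -1.1], "dr": [0, 0, 0], "gripper": 0.1},
    {"slide": [0, 0, -1.1], "dr": [0, 0, 0], "gripper": 0.1},
    {"slide": [0, 0, -1.1], "dr": [0, 0, 0], "gripper": 0.1},
    {"slide": [0, 0, -1.1], "dr": [0, 0, 0], "gripper": 0.1},
    {"slide": [0, 0, -1.1], "dr": [0, 0, 0], "gripper": 0.1},
    {"slide": [0, 0, -1.1], "dr": [0, 0, 0], "gripper": 0.1},
    {"slide": [0, 0, -1.1], "dr": [0, 0, 0], "gripper": 0.1},
    {"slide": [0, 0, -1.1], "dr": [0, 0, 0], "gripper": 0.1},
  ],
)

```text
clock: 6.67
eef_pos: [0.51, 0.1423, 0.0099]
tool_rot: [[-0.991, 0.135, 0.001], [0.135, 0.991, 0.0], [-0.001, 0.0, -1.0]]
contact_force: [-2.5, -0.4, 12.5]
opening: 0.0468
grasp_force: 6.2
```

Run:
```python
from h import *
p,d=snapshot("wrist"); q,_=snapshot("side")
a=cv2.resize(p[100:380,130:400],None,fx=1.5,fy=1.5,interpolation=cv2.INTER_CUBIC); b=cv2.resize(q[190:270,210:300],(400,356),interpolation=cv2.INTER_CUBIC)
im=np.zeros((420,800,3),np.uint8); im[:420,:405]=a[:420,:405]; im[:356,400:]=b; cv2.imwrite("pics/w4.png",im[:,:,::-1])
o=get_obs(); print(o["eef_pos"],o["contact_force"])
for c in ("side","wrist","top"):
    if c=="top": snapshot(c)
    print(c,[(round(x["p"],2),np.round(x["centre"],4).tolist()) for x in place_of(c,"jar")])
```

```text
[0.50997407 0.1422562  0.00988276] [-1.82412638  0.0878992  12.1701424 ]
side [(0.59, [0.5402, 0.1095, 0.0281]), (0.55, [0.6369, 0.261, -0.0003])]
wrist [(0.71, [0.5382, 0.1067, 0.0268])]
top [(0.78, [0.5779, -0.1021, 0.0002]), (0.69, [0.5382, 0.1138, 0.0256]), (0.67, [0.5778, -0.4833, 0.0021])]
```

View pics/w4.png

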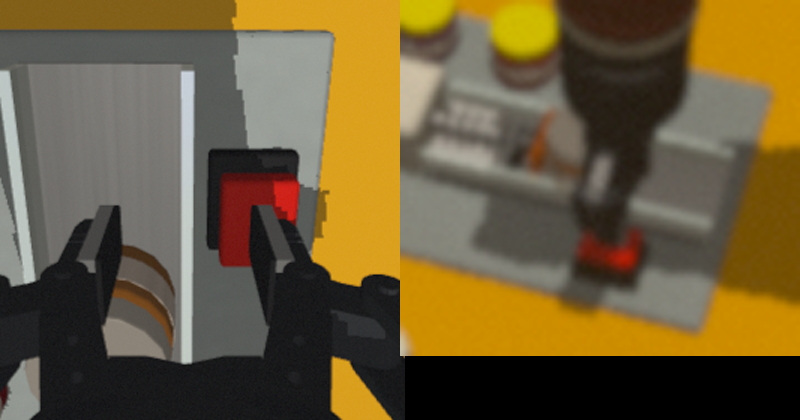

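The wrist view shows the jar upright behind the track finger, between (110,250) and (170,360). The side view shows the pusher out behind it and the key fully down. The three cameras put the jar at about (0.539, 0.110), roughly 33 mm from the finger centre (dispenser x ≈ +21 mm), so I'll hand in.

```bash
python3 -c "
from cell import *
print(close_job())"
```

```text
the job is handed in; nothing more can be done
None
```

I handed the job in with the red key held fully down and the honey jar stopped upright by the other finger, past the gate at about x = +21 mm and still wholly on the track.

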